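# Unlock the drill jig's leaf and hold it at the index arm

## Task

Draw the locking pin straight out of its lug on the drill jig and lay it down in the notch of the pin rest, leaving it there with the hinged leaf still shut. Then swing the leaf up by its ball knob until it is in line with the index arm on the graduated arc, and hold it up there so that the workpiece can be inspected: finish while still holding the leaf, as it falls shut if let go. Leave the index arm as it is set, and do not disturb the offcut, the nose piece or the carton near by.

Things in the scene. Friction and masses are not known exactly. Their poses are not given: they have to be found in the camera images.
- jig: Fixed dark steel drill jig, base 210 (x) x 200 (y) x 12 mm; origin under the base's centre, x from the leaf's ball knob to its hinge, y from the pin's lug to the graduated arc, z up. Hinge axis parallel to y at x = 85, z = 51 mm. A thin arc, radius 125 mm about that axis, stands at y = 87 mm up to z = 175 mm. A tube workpiece lies under the leaf.
- leaf: Hinged aluminium leaf, 128 x 112 x 10 mm, about 0.45 kg, level when shut. Origin on the hinge axis at mid-width; reaches along its own -x to the ball knob; z normal to it (up when shut). Its free end swings up, 0 to 1.3 rad, turning about +y; hardly any friction, so it falls shut unless held. The pin's shaft lies over it and locks it while in the lug.
- leaf_knob (a point): Centre of the leaf's black ball knob, 26 mm in diameter, on a 12 mm stem; 170 mm from the hinge axis, 51 mm above the worktop when shut; axes as the leaf's. The base plate (top at 12 mm) lies under it. Free on both sides in y.
- pointer_tip (a point): Tip of the index arm, a slim steel bar (5 mm thick, 10 mm high, 147 mm from pivot to tip) that pivots on the leaf's hinge axis at the jig's y = 78 mm, beside the leaf. It stays stiffly where it was set, 0.45 to 0.9 rad above level. -x runs from pivot to tip, y along the hinge axis. The leaf is at the marked angle when its x is parallel to this x.
- bore (a point): Centre of the outer mouth of the lug's bore (12 mm diameter, 24 mm long, level, along the jig's y); axes as the jig's. The pin is drawn out towards -y. The lug is 34 (x) x 24 (y) mm, beside the leaf's -y edge, top 81 mm above the worktop.
- pin: Loose locking pin, about 60 g, level in the bore at the start: steel shaft, 10 mm diameter, 65 mm along +y from the shoulder; black flat-sided grip 16 (x) x 36 (y) x 18 (z) mm along -y. Origin on its axis at the shoulder, which is 1 mm outside the bore's mouth; axis 63 mm above the worktop. Its balance point is on the shaft, about 20 mm from the shoulder.
- pin_grip (a point): Centre of the pin's grip, on its axis 18 mm from the shoulder; axes as the pin's (y towards the shaft). To grasp, close along its x (16 mm).
- pin_shaft (a point): Middle of the pin's shaft, 32.5 mm from the shoulder, on the axis; axes as the pin's.
- rest_notch (a point): Where the pin's axis lies when parked, at mid-length of the notch, 50 mm above the worktop. Fixed steel block 46 (x) x 45 (y) x 60 mm high, foot 70 x 60 x 10 mm; open-topped notch along y, 15 mm wide, floor at 45 mm, flared above 54 mm to 29 mm. Shaft in the notch, grip outside the -y end; with the shoulder 5 mm clear of the block, the shaft's middle is at y = +5 mm.
- offcut: Bystander: square tube offcut, 25 x 90 x 25 mm, loose, on the arc side of the jig; origin under its centre.
- nose: Bystander: dark nose piece standing on its hex end, 17 x 19 x 27 mm, loose, behind the pin; origin under its centre.
- carton: Bystander: small closed carton 65 x 70 x 55 mm, loose, to the right; origin under its centre.
Things that resemble listed ones, but are neither listed nor needed, are in the scene too. There is more than one size of the pin; the one meant has the size given above.

How it is judged:
On the way, in this order (a step that is already met when the one before it is completed fails the run):
1. the pin is drawn right out of the lug's bore, the leaf still shut (y of pin_shaft in the frame of bore below -0.034 m and angle between leaf's own z axis and vertical below 0.1 rad), for 0.1 s.
2. the pin lies let go in the notch of the rest, the leaf still shut (x of pin_shaft in the frame of rest_notch between -0.005 and 0.005 m and y of pin_shaft in the frame of rest_notch between -0.02 and 0.02 m and z of pin_shaft in the frame of rest_notch between -0.004 and 0.004 m and angle between the y axis of pin_shaft and the y axis of rest_notch, either way round below 0.12 rad and contact force between the fingers and pin below 0.1 N and linear speed of pin below 0.02 m/s and angle between leaf's own z axis and vertical below 0.1 rad), for 0.2 s.
At the end, for the whole second after the job is handed in: Leaf within 0.08 rad of the index arm and still (under 0.08 rad/s), carried by the fingers alone (over 0.5 N, nothing loose touching it); index arm within 8 mm of its setting; pin let go, at rest in the notch (5 mm across, 20 mm along, 4 mm in height, 0.12 rad) (angle between the x axis of leaf and the x axis of pointer_tip, either way round below 0.08 rad and angular speed of leaf below 0.08 rad/s and contact force between the fingers and leaf above 0.5 N and distance of pointer_tip from where it was at the start of the episode below 0.008 m and contact force between leaf and pin below 0.2 N and contact force between leaf and offcut below 0.2 N and contact force between leaf and nose below 0.2 N and contact force between leaf and carton below 0.2 N and x of pin_shaft in the frame of rest_notch between -0.005 and 0.005 m and y of pin_shaft in the frame of rest_notch between -0.02 and 0.02 m and z of pin_shaft in the frame of rest_notch between -0.004 and 0.004 m and angle between the y axis of pin_shaft and the y axis of rest_notch, either way round below 0.12 rad and contact force between the fingers and pin below 0.1 N and linear speed of pin below 0.02 m/s); the arm keeps its last pose, push and grip.
It fails at once if the index arm is pushed out of its setting (over 10 mm) (distance of pointer_tip from where it was at the start of the episode above 0.01 m).
It fails at once if the offcut is moved by more than 30 mm (distance of offcut from where it was at the start of the episode above 0.03 m).
It fails at once if the nose piece is moved by more than 30 mm (distance of nose from where it was at the start of the episode above 0.03 m).
It fails at once if the carton is moved by more than 30 mm (distance of carton from where it was at the start of the episode above 0.03 m).
It also fails if it takes over 50 s, if anything falls off the work surface, if the arm or the gripper's body presses on something with over 40 N, if the wrist force passes 120 N, or if a joint passes its speed limit or range.

## Robot

A 6-joint arm with a two-finger parallel gripper is mounted at the origin on a cart in front of the work surface, level with it; the furniture and walls round the work are solid. World frame = base frame: x ahead of the robot, y to its left, z up, the work surface at z = 0. Lengths are in m, angles in rad, forces in N, time in s.
With the tool pointing down it reaches from about 0.25 to 0.775 m from the base axis. Payload 4 kg.
Tool frame: the origin (TCP) lies midway between the tips of the shut fingers; the grasp point (between the pads) lies 19 mm behind it; z points along the fingers, y is the direction in which the jaws open and shut (so a half turn about z gives the same grasp; the last joint's range is limited). The gripper opens to 94 mm and grips with 3 to 60 N. Pads are 16 mm wide; open, the fingers measure 119 mm over their backs; the gripper's body (75 mm by 177 mm) begins 78 mm behind the grasp point.
Start: joints at [1.134, 0.087, 1.371, -0, 1.684, -0.103], TCP at [0.18, 0.52, 0.206] pointing down, gripper open.
Joint ranges: [-3.1, 3.1], [-0.76, 2.03], [0.27, 2.55], [-1.08, 4.22], [0.17, 2.65], [-2.57, 2.57]. Speed limits (rad/s): [2.79, 2.79, 3.14, 3.14, 3.14, 3.14].

## Interface

Orientations are given as [roll, pitch, yaw] about the fixed x, y, z axes, in that order (R = Rz(yaw) Ry(pitch) Rx(roll)).
In Python, from bench import robot gives the robot as it stands.
- The arm moves only by the tool servo_tool, never from a script. Its argument "rows" is a list of rows, each a list of 2 entries, a list of its own where there are three numbers: the shift along the tool's x, y, z normalised to -1 to 1, where 1 is 0.08 m, then the turn about the tool's z normalised to -1 to 1, where 1 is pi/2 rad. A call has 1 to 12 rows; each row is the pose to reach, as a shift and turn from the pose commanded when the call began, along the tool's axes at that moment; what a row does not reach only later rows make up. A row lasts 1/12 s, in which the tool goes at most 41.7 mm and 7.16 degrees, less where a joint would pass 70% of its speed; a pose out of reach is approached as far as the arm can. A call with a number of a shift or a turn outside -1 to 1 is refused whole. A call with a gripper value outside its range is refused whole. "grip" is the closure, from -1 (fully open) to 1 (shut), set as the call begins (left out, the last holds). The fingers move at their own pace and stop on an object; the grip force is fixed at half the most. Time passes only in rows, so rows that repeat a pose let the fingers close. It gives the time, the measured TCP pose, the force and the opening at its end, in the units of the state.
- robot.get_obs(): the state, without advancing time (a new reading comes with each control period).
- robot.snapshot(name): name is "scene" or "top"; returns a dict with "pixels" (384x512x3 uint8, red, green, blue), "camera_matrix" (3x3 intrinsics, pixels), "D" ([k1, k2, p1, p2, k3] as OpenCV has them; the pictures are not rectified), "world_from_camera" (4x4, takes a point from camera to world coordinates). Camera axes: x right, y down, z forward; pixel columns grow to the right and rows downward; lengths in m; the calibration is good to about 2 mm. A picture is of the moment at which its call begins. There is no depth.
- robot.close_job(): hands the job in, once; it reports no verdict.
The state is a dict: "time": time; "joint_positions": joint angles; "qvel": joint speeds; "joint_torque": joint torques, N m; "tool_pos": TCP position; "ee_rot": TCP orientation; "wrist_force": force on the tool from outside, world axes, zero at the start; "wrist_torque": the same for the moment, N m; "width": finger opening in m.
Only numpy, scipy, OpenCV 4.12 (cv2) and the standard library are available. Lean on these libraries where they do the work, as an engineer would, in place of code of your own. Each camera call takes 0.05 s, during which the arm holds its last target.

## Working session

There is one attempt and no reset: what is moved stays moved. The work goes in short steps, Python scripts to look and compute and a tool call to move; the robot and the scene stay as the last step left them, time stands still between calls to the robot, and variables do not carry over. Pictures are saved under pics/ and viewed, and the job is handed in when it is done.

Besides the shell and the picture viewer there is one more tool, called in YAML: its name, and indented under it one key for each argument. servo_tool: Moves the arm, as the interface text tells. Its arguments: {"type":"object","properties":{"rows":{"type":"array"},"grip":{"type":"number"}},"required":["rows"]}

```bash
mkdir -p pics; ls; python3 - <<'E'
from bench import robot
import cv2,pickle
o=robot.get_obs();print(o)
for n in("scene","top"):
    s=robot.snapshot(n);pickle.dump(s,open(f"pics/{n}0.pkl","wb"))
    cv2.imwrite(f"pics/{n}0.png",s["pixels"][:,:,::-1])
    print(n,s["camera_matrix"],s["D"],s["world_from_camera"])
E
```

```text
pics
{'time': 0.0, 'joint_positions': array([ 1.13389403e+00,  8.79658363e-02,  1.37223648e+00, -8.78621711e-06,
        1.68361238e+00, -1.03135893e-01]), 'qvel': array([ 0.00114024,  0.00016033, -0.00015638,  0.00106721, -0.00194993,
       -0.00141956]), 'joint_torque': array([ 2.20068928e-04, -3.40175843e+01, -3.02434659e+01,  7.18423608e-02,
        3.27716873e-02, -1.61678850e-04]), 'tool_pos': array([0.17997411, 0.51913837, 0.20430729]), 'ee_rot': array([-3.13938152e+00, -2.20079587e-04,  2.80782503e+00]), 'wrist_force': array([ 0.01979902, -0.60237477,  1.1093497 ]), 'wrist_torque': array([-0.04605705, -0.01733846, -0.05853116]), 'width': 0.09414207312697263}
scene [[446.48788063   0.         259.03860116]
 [  0.         446.48788063 188.26315217]
 [  0.           0.           1.        ]] [-0.04443545  0.          0.          0.          0.        ] [[ 0.59732617 -0.55154528  0.58223643 -0.14168005]
 [-0.80189398 -0.422451    0.42249401 -0.62979553]
 [ 0.01294179 -0.71925862 -0.69462188  0.92232743]
 [ 0.          0.          0.          1.        ]]
top [[414.20462142   0.         253.45690153]
 [  0.         414.20462142 185.03840921]
 [  0.           0.           1.        ]] [-0.0116534  0.         0.         0.         0.       ] [[ 0.02088235 -0.99763512  0.06548361  0.47762824]
 [-0.99975293 -0.02133583 -0.00623336 -0.12510746]
 [ 0.00761577 -0.06533726 -0.99783418  1.23065917]
 [ 0.          0.          0.          1.        ]]
```

View pics/scene0.png

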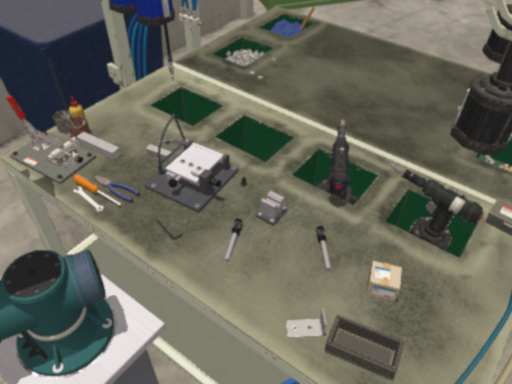

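View pics/top0.png

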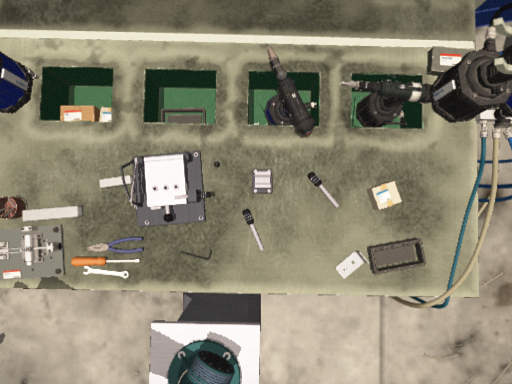

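```bash
python3 - <<'E'
import cv2
a=cv2.imread("pics/scene0.png");b=cv2.imread("pics/top0.png")
cv2.imwrite("pics/s_z.png",cv2.resize(a[105:245,135:305],None,fx=4.5,fy=4.2,interpolation=cv2.INTER_CUBIC))
cv2.imwrite("pics/t_z.png",cv2.resize(b[140:240,90:290],None,fx=4,fy=4,interpolation=cv2.INTER_CUBIC))
E
```

```text
(no output)
```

View pics/s_z.png

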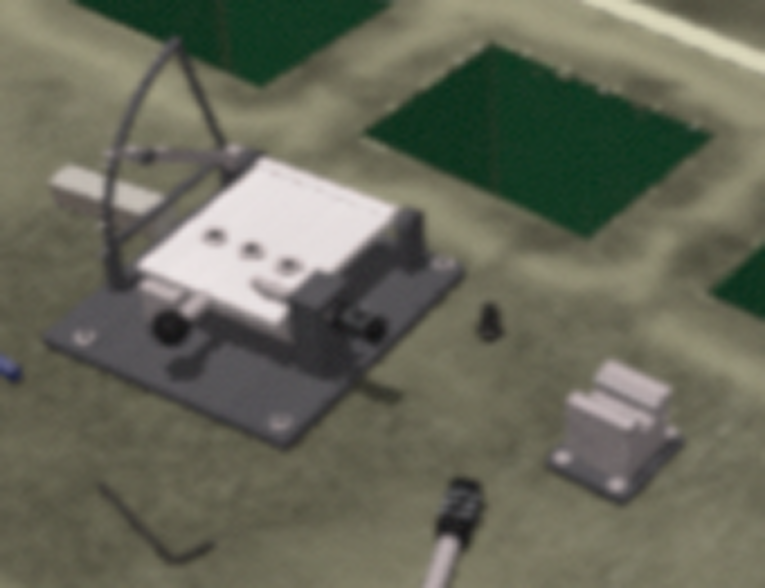

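View pics/t_z.png

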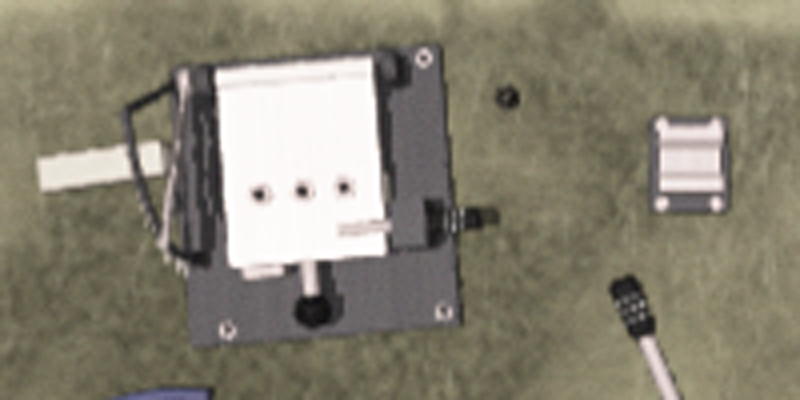

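```bash
cat > h.py <<'E'
import numpy as np,cv2,pickle
def load(n): return pickle.load(open(f"pics/{n}.pkl","rb"))
def ray(s,uv):
    p=cv2.undistortPoints(np.array(uv,float).reshape(-1,1,2),s["camera_matrix"],np.array(s["D"]))[:,0]
    T=s["world_from_camera"]; d=np.c_[p,np.ones(len(p))]@T[:3,:3].T
    return T[:3,3],d
def plane(s,uv,z):
    o,d=ray(s,uv); return o+d*((z-o[2])/d[:,2])[:,None]
def proj(s,P):
    T=np.linalg.inv(s["world_from_camera"])
    return cv2.projectPoints(np.array(P,float).reshape(-1,1,3),cv2.Rodrigues(T[:3,:3])[0],T[:3,3],s["camera_matrix"],np.array(s["D"]))[0][:,0]
def tri(s1,u1,s2,u2):
    o1,d1=ray(s1,u1);o2,d2=ray(s2,u2);out=[]
    for a,b in zip(d1,d2):
        a=a/np.linalg.norm(a);b=b/np.linalg.norm(b)
        t=np.linalg.lstsq(np.c_[a,-b],o2-o1,rcond=None)[0]
        p,q=o1+a*t[0],o2+b*t[1]; out.append(np.r_[(p+q)/2,np.linalg.norm(p-q)])
    return np.array(out)
def crop(s,x0,y0,x1,y1,f,name):
    im=s["pixels"][y0:y1,x0:x1,::-1]
    im=cv2.resize(im,None,fx=f,fy=f,interpolation=cv2.INTER_CUBIC)
    for x in range(x0,x1,5):
        cv2.putText(im,str(x),(int((x-x0+.5)*f)-8,10),0,.35,(0,255,255),1); cv2.line(im,(int((x-x0+.5)*f),12),(int((x-x0+.5)*f),18),(0,255,255),1)
    for y in range(y0,y1,5):
        cv2.putText(im,str(y),(0,int((y-y0+.5)*f)+4),0,.35,(0,255,255),1); cv2.line(im,(24,int((y-y0+.5)*f)),(30,int((y-y0+.5)*f)),(0,255,255),1)
    cv2.imwrite(f"pics/{name}.png",im)
E
python3 - <<'E'
from h import *
t=load("top0");s=load("scene0")
crop(t,125,145,215,230,8,"tj");crop(s,140,110,245,212,7,"sj")
crop(t,245,160,280,200,14,"tr");crop(s,250,180,295,230,11,"sr")
E
```

```text
(no output)
```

View pics/tj.png

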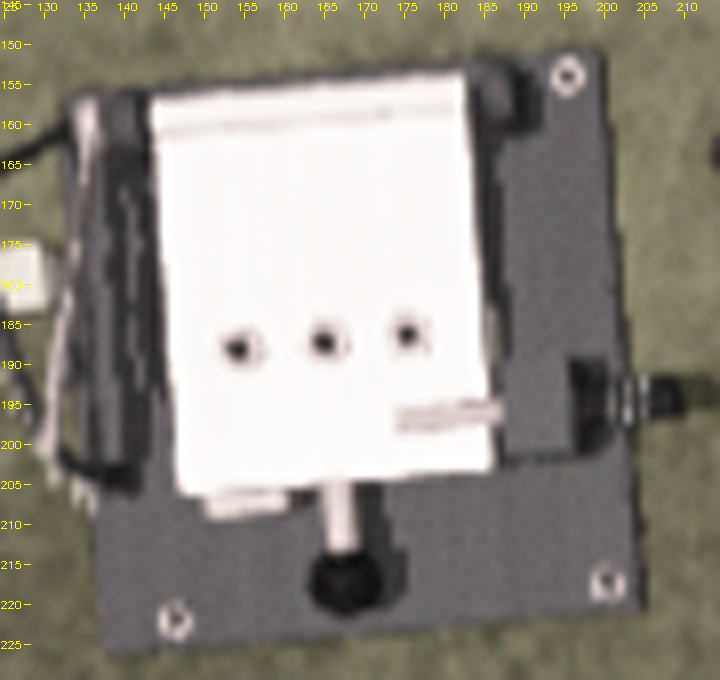

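View pics/sj.png

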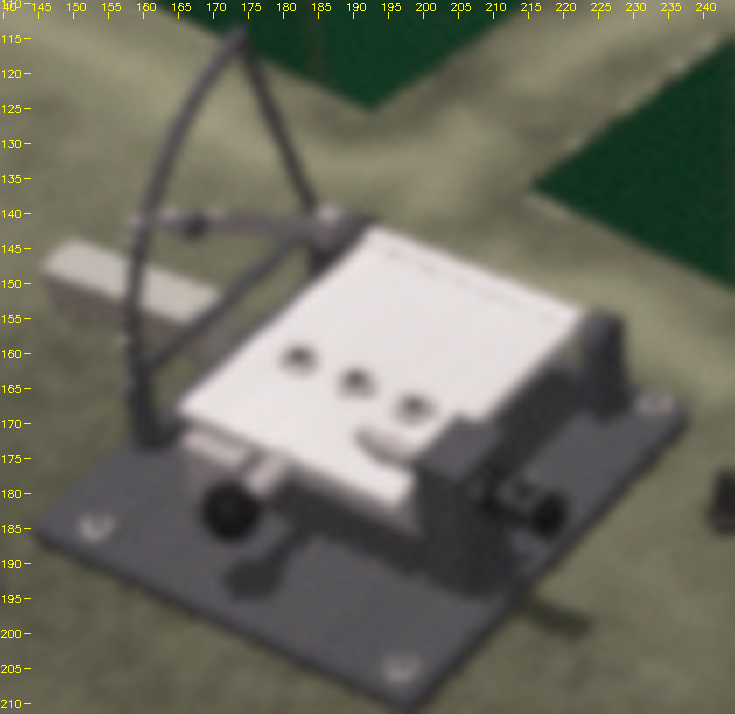

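View pics/tr.png

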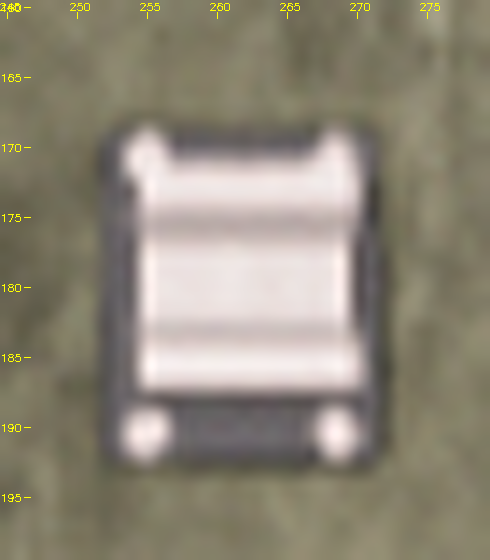

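View pics/sr.png

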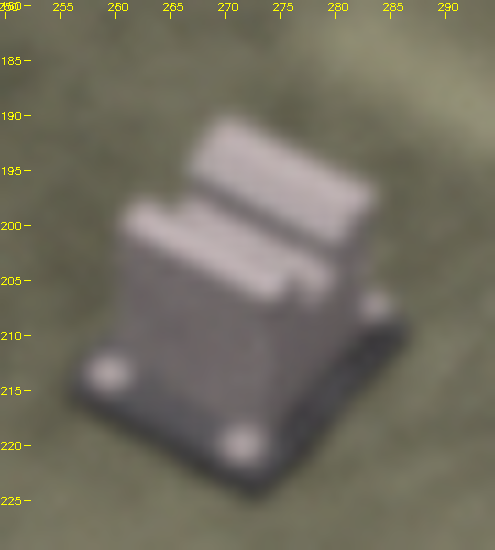

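```bash
cat > m.py <<'E'
from h import *
t=load("top0");s=load("scene0")
np.set_printoptions(precision=4,suppress=True)
print("jig bolts tri",tri(t,[(195.4,154),(200.4,217.4),(146.5,222)],s,[(233.2,167.1),(196.9,205.4),(153.2,184.6)]))
print("corners top z.012\n",plane(t,[(199.9,150.8),(204.9,220.5),(138,226.4),(133.3,156.4)],.012))
print("corners scene\n",plane(s,[(238.1,169.5),(198.1,210.9),(144.2,185.9)],.012))
print("knob",tri(t,[(167.75,217.1)],s,[(172.5,182.4)]))
print("rest foot top\n",plane(t,[(251.6,168.8),(271.5,168.6),(271.5,192.5),(251.8,192.5)],.01))
print("rest screws tri\n",tri(t,[(255,190.4),(268.6,190.4),(268.6,170.6)],s,[(259.4,213.4),(271.6,219.8),(283.7,207.4)]))
print("block top z.06",plane(t,[(254.4,171),(270.4,171),(270.4,187.2),(254.4,187.2)],.06))
E
python3 m.py
```

```text
jig bolts tri [[0.6455 0.0407 0.0153 0.0003]
 [0.459  0.021  0.0123 0.0006]
 [0.442  0.1779 0.0152 0.0016]]
corners top z.012
 [[0.6558 0.028  0.012 ]
 [0.4505 0.0074 0.012 ]
 [0.4291 0.2025 0.012 ]
 [0.6349 0.2245 0.012 ]]
corners scene
 [[0.6487 0.0244 0.012 ]
 [0.4454 0.0044 0.012 ]
 [0.4236 0.1985 0.012 ]]
knob [[0.4584 0.1091 0.0514 0.0011]]
rest foot top
 [[ 0.6058 -0.1262  0.01  ]
 [ 0.6077 -0.1852  0.01  ]
 [ 0.5368 -0.1864  0.01  ]
 [ 0.5356 -0.1283  0.01  ]]
rest screws tri
 [[ 0.5416 -0.1373  0.0122  0.0008]
 [ 0.5427 -0.1776  0.0119  0.0001]
 [ 0.6016 -0.1769  0.0114  0.0008]]
block top z.06 [[ 0.5944 -0.1343  0.06  ]
 [ 0.5954 -0.1797  0.06  ]
 [ 0.5493 -0.1805  0.06  ]
 [ 0.5484 -0.1352  0.06  ]]
```

```bash
python3 - <<'E'
from h import *
t=load("top0");s=load("scene0")
for S in(t,s): S["pixels"]=np.clip((S["pixels"].astype(float)/255)**.55*255,0,255).astype(np.uint8)
crop(t,170,182,222,205,14,"tp");crop(s,185,165,230,202,16,"sp")
E
```

```text
(no output)
```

View pics/tp.png

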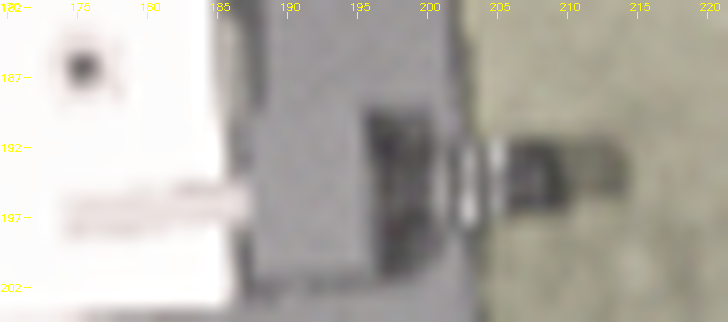

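View pics/sp.png

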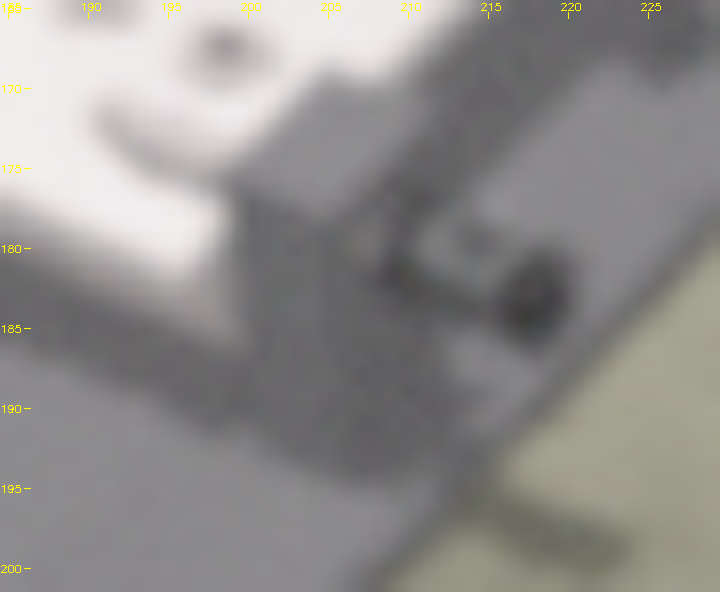

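```bash
cat > m2.py <<'E'
from h import *
t=load("top0");s=load("scene0")
np.set_printoptions(precision=4,suppress=True)
P=plane(t,[(174.2,197.0),(186.3,195.9),(209.8,194.0)],.063);print(P)
d=P[0]-P[2];print("len",np.linalg.norm(d),"yaw",np.arctan2(-d[0],d[1]))
print("lug top",plane(t,[(195.5,188.9),(196.2,201.3),(187,202.3)],.081))
print("tri end",tri(t,[(209.8,194.0)],s,[(217.8,183)]))
# from jig
c=np.array([.5426,.1156]);y=.105
R=np.array([[np.cos(y),-np.sin(y)],[np.sin(y),np.cos(y)]])
print("pin pts in jig",(P[:,:2]-c)@R)
E
python3 m2.py
```

```text
[[ 0.5157  0.0901  0.063 ]
 [ 0.5195  0.0561  0.063 ]
 [ 0.5263 -0.0099  0.063 ]]
len 0.10054435840823672 yaw 0.1055052097909476
lug top [[0.5389 0.0284 0.081 ]
 [0.5045 0.0255 0.081 ]
 [0.5012 0.0509 0.081 ]]
tri end [[ 0.5242 -0.008   0.0669  0.006 ]]
pin pts in jig [[-0.0294 -0.0225]
 [-0.0292 -0.0567]
 [-0.0293 -0.1231]]
```

servo_tool:
  rows:
    - [[-0.2,-0.15,0],0.08]
    - [[-0.5,-0.37,0],0.15]
    - [[-0.8,-0.6,0],0.23]
    - [[-1,-0.75,0],0.31]
    - [[-1,-0.75,0],0.39]
    - [[-1,-0.75,0],0.47]
    - [[-1,-0.75,0],0.55]
    - [[-1,-0.75,0],0.63]
    - [[-1,-0.75,0],0.7]
    - [[-1,-0.75,0],0.72]
    - [[-1,-0.75,0],0.72]
  grip: -1

```text
time: 1.02
tool_pos: [0.236, 0.4365, 0.2049]
ee_rot: [-3.141, 0.001, 1.676]
wrist_force: [-0.1, 0.2, -0.4]
width: 0.0942
```

servo_tool:
  rows:
    - [[-0.3,0.16,0],0]
    - [[-0.7,0.37,0],0]
    - [[-1,0.53,0],0]

```text
time: 1.27
tool_pos: [0.2871, 0.3603, 0.205]
ee_rot: [-3.141, 0.001, 1.679]
wrist_force: [0.1, 0.3, -0.3]
width: 0.0937
```

servo_tool:
  rows:
    - [[-0.4,0.21,0],0]
    - [[-0.8,0.42,0],0]
    - [[-1,0.53,0],0]

```text
time: 1.52
tool_pos: [0.3386, 0.2838, 0.2052]
ee_rot: [3.141, 0.002, 1.676]
wrist_force: [-0.4, 1.2, -0.1]
width: 0.094
```

servo_tool:
  rows:
    - [[-0.4,0.21,0],0]
    - [[-0.8,0.42,0],0]
    - [[-1,0.53,0],0]

```text
time: 1.77
tool_pos: [0.3893, 0.2087, 0.2051]
ee_rot: [3.141, 0.002, 1.675]
wrist_force: [0.1, -0.1, -1.1]
width: 0.0941
```

servo_tool:
  rows:
    - [[-0.4,0.21,0],0]
    - [[-0.8,0.42,0],0]
    - [[-1,0.53,0],0]

```text
time: 2.02
tool_pos: [0.4399, 0.1335, 0.205]
ee_rot: [-3.142, 0.001, 1.675]
wrist_force: [-0.4, 0.0, 0.3]
width: 0.0943
```

servo_tool:
  rows:
    - [[-0.4,0.21,0],0]
    - [[-0.8,0.42,0],0]
    - [[-1,0.53,0],0]
    - [[-1,0.53,0],0]
    - [[-1,0.53,0],0]
    - [[-1,0.53,0],0]

```text
time: 2.52
tool_pos: [0.4887, 0.0621, 0.2052]
ee_rot: [-3.141, -0.001, 1.678]
wrist_force: [-0.6, 0.2, -0.2]
width: 0.0942
```

servo_tool:
  rows:
    - [[-0.4,0.2,0],0]
    - [[-0.74,0.37,0],0]
    - [[-0.74,0.37,0.5],0]
    - [[-0.74,0.37,0.9],0]
    - [[-0.74,0.37,0.9],0]
    - [[-0.74,0.37,0.9],0]
    - [[-0.74,0.37,0.9],0]

```text
time: 3.1
tool_pos: [0.5256, 0.0067, 0.1355]
ee_rot: [3.139, 0.0, 1.679]
wrist_force: [0.1, 0.4, 0.4]
width: 0.0939
```

```bash
python3 - <<'E'
from bench import robot
from h import *
print(robot.get_obs()["tool_pos"])
for n,c in(("scene",(180,110,260,200)),("top",(160,150,240,220))):
    s=robot.snapshot(n);pickle.dump(s,open(f"pics/{n}1.pkl","wb"));crop(s,*c,8,n+"1c")
E
```

```text
[0.52561516 0.00673623 0.13552016]
```

View pics/scene1c.png

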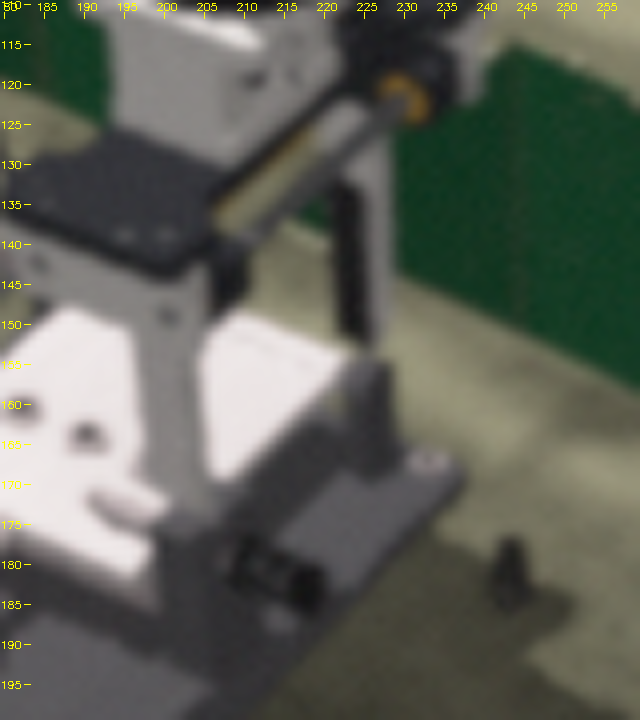

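View pics/top1c.png

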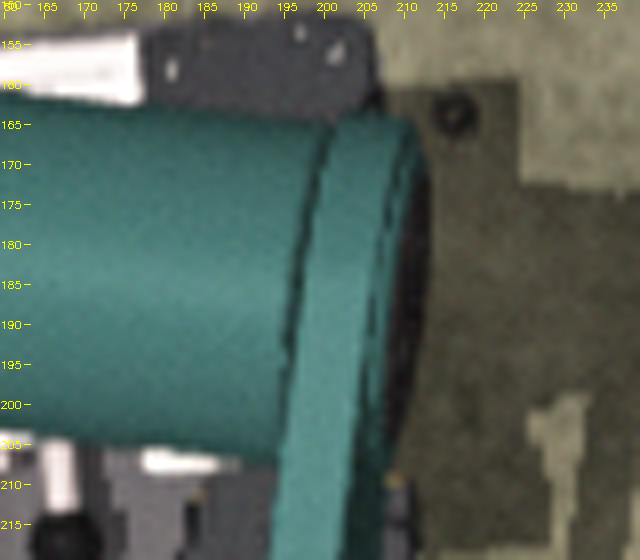

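```bash
python3 - <<'E'
from h import *
s=load("scene1")
y=np.array([.9945,.105,0]);c=np.array([.5256,.0067,.1355])
print(proj(s,[c,c+.047*y,c-.047*y,c+.0595*y,c-.0595*y]))
print(proj(s,[[.5244,.0078,.063],[.5263,-.0099,.063]]))
E
```

```text
[[213.82288368 161.95267791]
 [223.56547779 152.49430828]
 [203.60012283 171.88342793]
 [226.07973327 150.0543404 ]
 [200.79628837 174.60828686]]
[[214.72019677 181.62721148]
 [219.97249938 183.89255084]]
```

servo_tool:
  rows:
    - [[0,-0.015,0.3],0]
    - [[0,-0.015,0.6],0]
    - [[0,-0.015,0.9],0]
    - [[0,-0.015,0.9],0]
    - [[0,-0.015,0.9],0]

```text
time: 3.62
tool_pos: [0.5239, 0.0058, 0.0623]
ee_rot: [3.141, -0.0, 1.677]
wrist_force: [0.2, -0.1, 0.4]
width: 0.0942
```

servo_tool:
  rows:
    - [[0,0,0.12],0]
    - [[0,0,0.24],0]
    - [[0,0,0.24],0]
    - [[0,0,0.24],0]
    - [[0,0,0.24],0]

```text
time: 4.03
tool_pos: [0.5241, 0.0056, 0.0428]
ee_rot: [3.141, 0.0, 1.677]
wrist_force: [-0.2, 0.2, -0.5]
width: 0.0942
```

Now close the fingers on the grip.

servo_tool:
  rows:
    - [[0,0,0],0]
    - [[0,0,0],0]
    - [[0,0,0],0]
    - [[0,0,0],0]
    - [[0,0,0],0]
    - [[0,0,0],0]
    - [[0,0,0],0]
    - [[0,0,0],0]
    - [[0,0,0],0]
    - [[0,0,0],0]
  grip: 1

```text
time: 4.87
tool_pos: [0.5238, 0.0056, 0.0423]
ee_rot: [3.142, -0.0, 1.677]
wrist_force: [0.0, -0.2, -1.1]
width: 0.0306
```

servo_tool:
  rows:
    - [[0,0,0],0]
    - [[0,0,0],0]
    - [[0,0,0],0]
    - [[0,0,0],0]
    - [[0,0,0],0]
    - [[0,0,0],0]

```text
time: 5.37
tool_pos: [0.5238, 0.0056, 0.0423]
ee_rot: [3.142, -0.0, 1.677]
wrist_force: [1.2, -0.2, 0.6]
width: 0.0157
```

servo_tool:
  rows:
    - [[-0.04,0,0],0]
    - [[-0.1,0,0],0]
    - [[-0.2,0,0],0]
    - [[-0.3,0,0],0]
    - [[-0.3,0,0],0]

```text
time: 5.78
tool_pos: [0.5265, -0.0202, 0.0424]
ee_rot: [3.142, 0.001, 1.675]
wrist_force: [0.2, -0.9, 0.5]
width: 0.0159
```

servo_tool:
  rows:
    - [[-0.1,0,0],0]
    - [[-0.25,0,0],0]
    - [[-0.4,0,0],0]
    - [[-0.55,0,0],0]
    - [[-0.7,0,0],0]
    - [[-0.85,0,0],0]
    - [[-0.95,0,0],0]
    - [[-0.95,0,0],0]
    - [[-0.95,0,0],0]

```text
time: 6.53
tool_pos: [0.5343, -0.0944, 0.0421]
ee_rot: [-3.141, -0.001, 1.676]
wrist_force: [-0.0, 0.1, -0.7]
width: 0.0156
```

```bash
python3 - <<'E'
from bench import robot
from h import *
for n,c in(("scene",(180,130,300,230)),("top",(160,150,280,220))):
    s=robot.snapshot(n);pickle.dump(s,open(f"pics/{n}2.pkl","wb"));crop(s,*c,6,n+"2c")
E
```

```text
(no output)
```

View pics/scene2c.png

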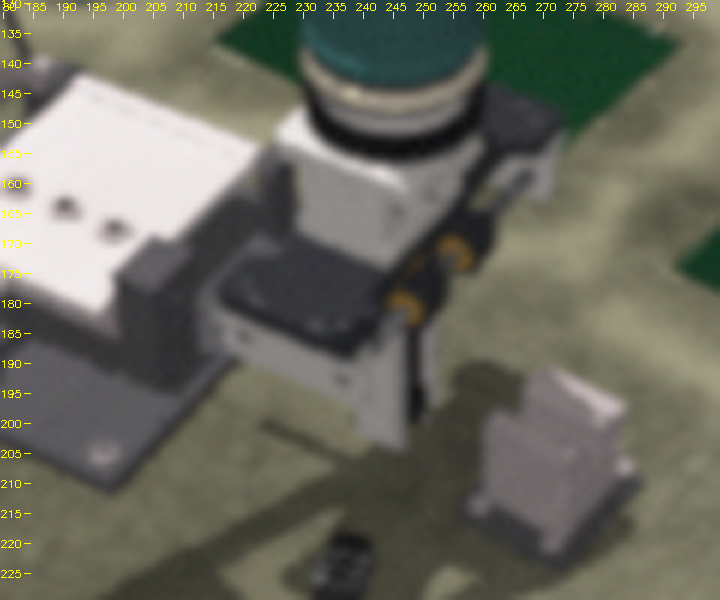

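View pics/top2c.png

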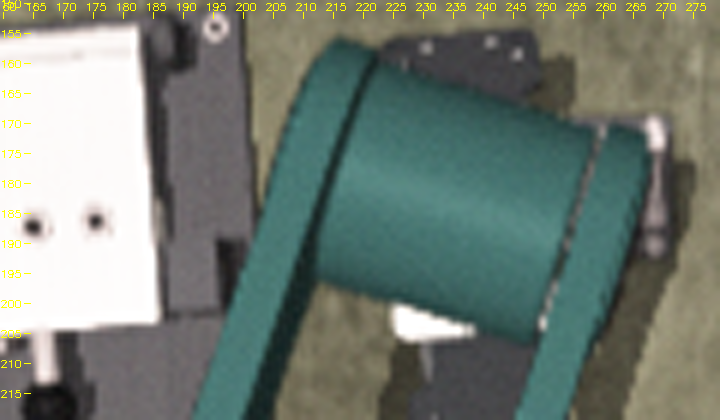

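servo_tool:
  rows:
    - [[0,0,-0.25],0]
    - [[0,0,-0.5],0]
    - [[-0.1,0.03,-0.75],0]
    - [[-0.3,0.1,-0.8],0.02]
    - [[-0.5,0.2,-0.8],0.04]
    - [[-0.7,0.3,-0.8],0.054]
    - [[-0.85,0.336,-0.8],0.054]
    - [[-0.85,0.336,-0.8],0.054]
    - [[-0.85,0.336,-0.8],0.054]
    - [[-0.85,0.336,-0.8],0.054]

```text
time: 7.47
tool_pos: [0.5677, -0.1577, 0.1059]
ee_rot: [-3.141, -0.001, 1.593]
wrist_force: [-0.1, 0.2, -1.0]
width: 0.0158
```

servo_tool:
  rows:
    - [[-0.15,0.02,0],0]
    - [[-0.3,0.04,0],0]
    - [[-0.45,0.05,0],0]
    - [[-0.586,0.055,0],0]
    - [[-0.586,0.055,0],0]
    - [[-0.586,0.055,0],0]
    - [[-0.586,0.055,0],0]
    - [[-0.586,0.055,0],0]

```text
time: 8.13
tool_pos: [0.5736, -0.2051, 0.1062]
ee_rot: [-3.141, -0.0, 1.592]
wrist_force: [0.7, -0.1, -0.9]
width: 0.0163
```

```bash
python3 - <<'E'
from bench import robot
from h import *
print(robot.get_obs()["tool_pos"])
for n,c in(("scene",(230,140,330,230)),("top",(230,140,330,220))):
    s=robot.snapshot(n);pickle.dump(s,open(f"pics/{n}3.pkl","wb"));crop(s,*c,6,n+"3c")
s=load("scene3")
print(proj(s,[[.572,-.157,.1265],[.5715,-.157+.0325,.1265],[.573,-.157-.0275,.1265]]))
E
```

```text
[ 0.57360926 -0.20510648  0.10619736]
[[273.13036752 180.25414089]
 [263.00941309 175.2612025 ]
 [282.00292493 184.44789282]]
```

View pics/scene3c.png

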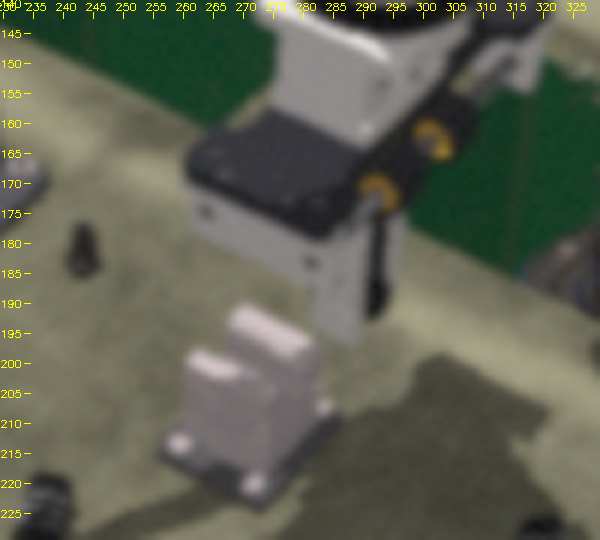

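View pics/top3c.png

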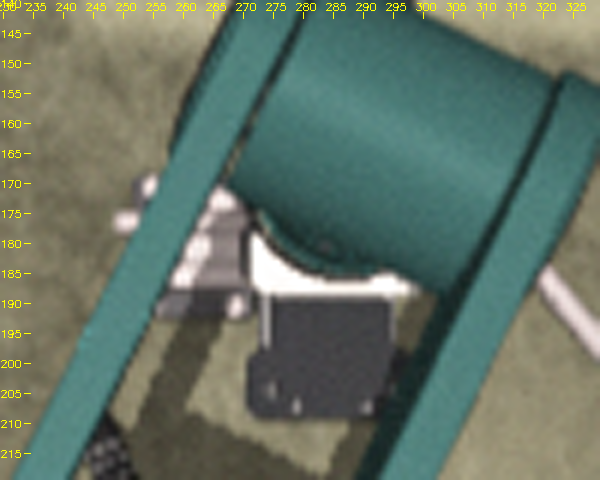

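```bash
python3 - <<'E'
from h import *
t=load("top3");crop(t,240,160,275,200,14,"t3z")
print(plane(t,[(248.7,176.7)],.1265), proj(t,[[.5713,-.1195,.1265],[.572,-.157,.1265]]))
E
```

```text
[[ 0.57216414 -0.1188169   0.1265    ]] [[248.94835562 177.02736763]
 [262.96817521 177.06745822]]
```

View pics/t3z.png

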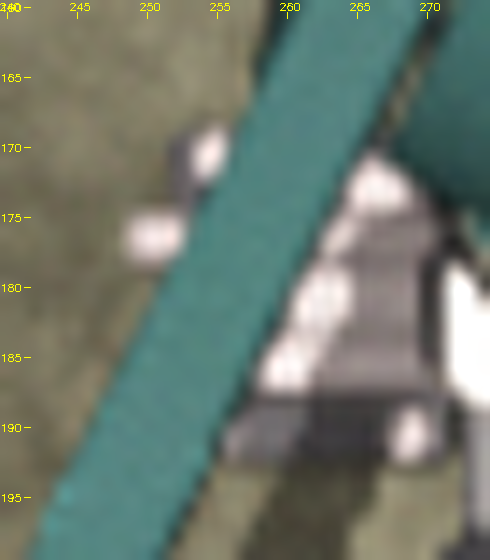

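servo_tool:
  rows:
    - [[0,-0.01,0.25],0]
    - [[0,-0.015,0.5],0]
    - [[0,-0.015,0.7],0]
    - [[0,-0.015,0.8],0]
    - [[0,-0.015,0.86],0]
    - [[0,-0.015,0.9],0]
    - [[0,-0.015,0.9],0]
    - [[0,-0.015,0.9],0]

```text
time: 8.9
tool_pos: [0.5732, -0.2056, 0.0353]
ee_rot: [3.14, 0.001, 1.592]
wrist_force: [-0.2, -0.1, -1.3]
width: 0.016
```

servo_tool:
  rows:
    - [[0,0,0.015],0]
    - [[0,0,0.03],0]
    - [[0,0,0.045],0]
    - [[0,0,0.055],0]
    - [[0,0,0.055],0]
    - [[0,0,0.055],0]

```text
time: 9.4
tool_pos: [0.5724, -0.2054, 0.0298]
ee_rot: [-3.141, -0.0, 1.592]
wrist_force: [0.9, -0.7, -1.0]
width: 0.0156
```

```bash
python3 - <<'E'
from bench import robot
from h import *
o=robot.get_obs();print(o["tool_pos"],o["wrist_force"],o["wrist_torque"])
for n,c in(("scene",(240,160,310,230)),("top",(240,150,310,210))):
    s=robot.snapshot(n);pickle.dump(s,open(f"pics/{n}4.pkl","wb"));crop(s,*c,8,n+"4c")
E
```

```text
[ 0.57241711 -0.20541151  0.02975919] [ 0.85539992 -0.7459328  -0.96144935] [-0.10819196  0.07489833  0.03996424]
```

View pics/scene4c.png

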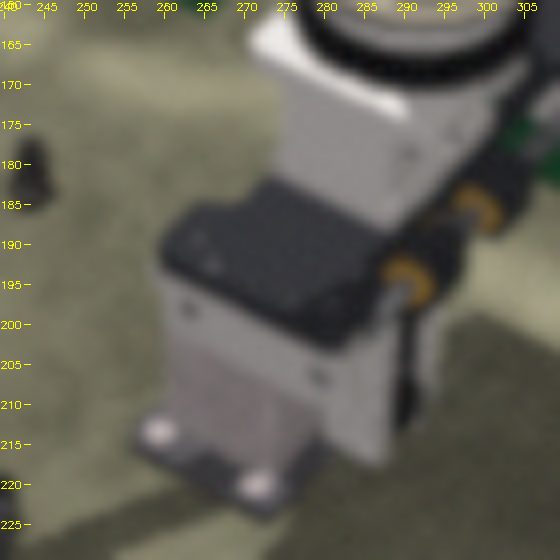

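View pics/top4c.png

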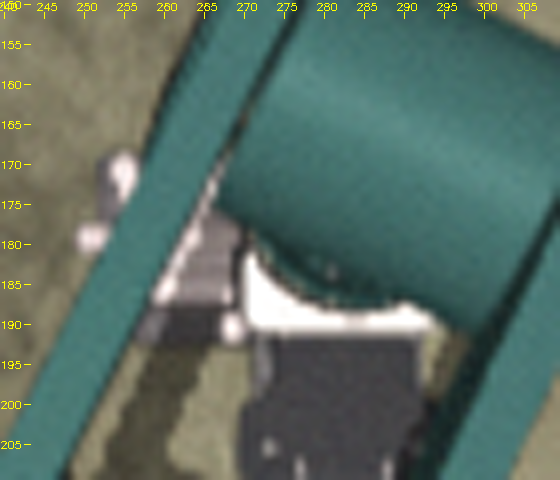

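servo_tool:
  rows:
    - [[0,0,0],0]
    - [[0,0,0],0]
    - [[0,0,0],0]
    - [[0,0,0],0]
    - [[0,0,0],0]
    - [[0,0,0],0]
    - [[0,0,0],0]
    - [[0,0,0],0]
    - [[0,0,0],0]
  grip: -1

```text
time: 10.25
tool_pos: [0.5725, -0.2054, 0.0299]
ee_rot: [3.142, -0.0, 1.592]
wrist_force: [-0.9, -0.3, -0.1]
width: 0.0726
```

servo_tool:
  rows:
    - [[0,0,-0.15],0]
    - [[0,0,-0.4],0]
    - [[0,0,-0.7],0]
    - [[0,0,-1],0]
    - [[0,0,-1],0]
    - [[0,0,-1],0]

```text
time: 10.75
tool_pos: [0.5739, -0.206, 0.1128]
ee_rot: [3.137, 0.002, 1.592]
wrist_force: [-0.1, 0.7, -0.7]
width: 0.094
```

servo_tool:
  rows:
    - [[0,0,-0.4],0]
    - [[0,0,-0.8],0]
    - [[0,0,-1],0]
    - [[0,0,-1],0]

```text
time: 11.08
tool_pos: [0.574, -0.2062, 0.1938]
ee_rot: [3.135, 0.003, 1.592]
wrist_force: [0.3, -0.0, 1.0]
width: 0.0939
```

```bash
python3 - <<'E'
from bench import robot
from h import *
o=robot.get_obs();print(o["tool_pos"],o["wrist_force"])
for n,c in(("scene",(250,160,310,230)),("top",(240,150,310,210))):
    s=robot.snapshot(n);pickle.dump(s,open(f"pics/{n}5.pkl","wb"));crop(s,*c,8,n+"5c")
E
```

```text
[ 0.57399461 -0.20616101  0.19376749] [ 0.29924882 -0.01910498  0.98433347]
```

View pics/scene5c.png

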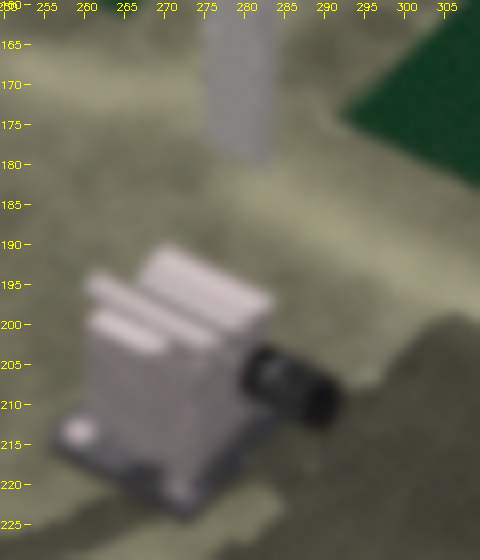

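View pics/top5c.png

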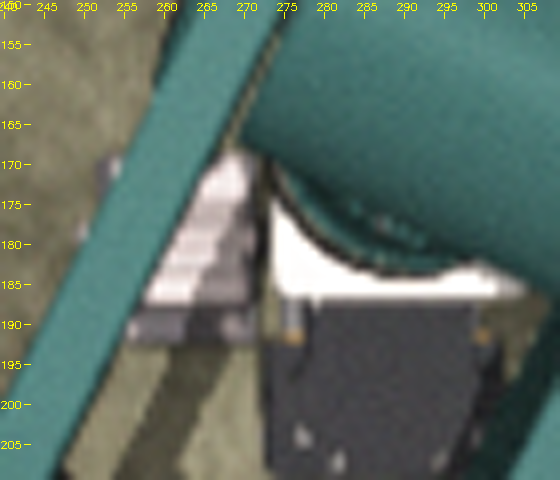

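```bash
python3 - <<'E'
from h import *
t=load("top0");s=load("scene0")
crop(t,118,150,150,212,10,"ta");crop(s,150,110,195,180,9,"sa")
E
```

```text
(no output)
```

View pics/ta.png

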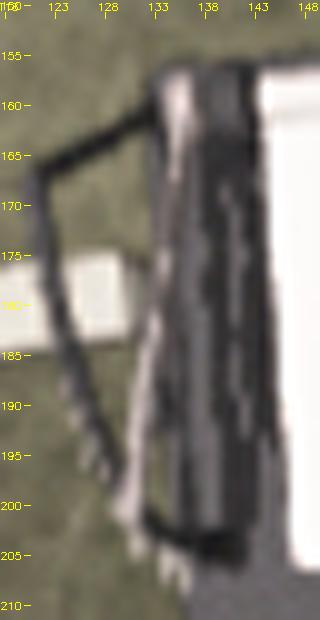

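View pics/sa.png

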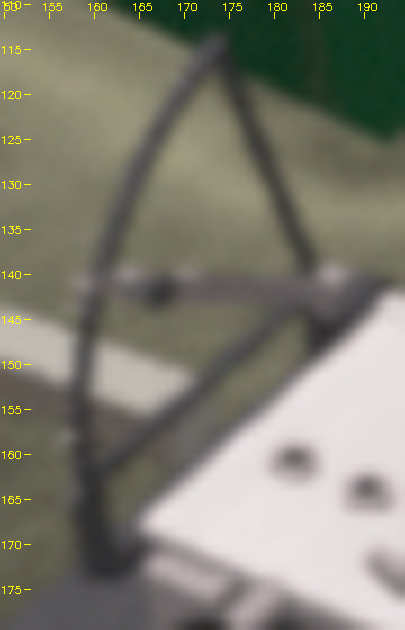

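```bash
cat > ang.py <<'E'
from h import *
np.set_printoptions(precision=4,suppress=True)
t=load("top0");s=load("scene0")
yaw=.105
ex=np.array([np.cos(yaw),np.sin(yaw),0]);ey=np.array([-np.sin(yaw),np.cos(yaw),0])
for name,c in(("top",np.array([.5426,.1156,0])),("knob",np.array([.4584,.1091,0])+.085*ex)):
    def vp(S,uv,yj):
        o,d=ray(S,uv); k=((c+yj*ey-o)@ey)/(d@ey); P=o+d*k[:,None]
        return np.c_[(P-c)@ex,P[:,2]]
    A=vp(s,[(158,141),(163,141),(170,142),(178,142),(186,141.5)],.078)
    B=vp(t,[(130.3,200),(131.5,191),(133,180),(134,170),(135,159)],.078)
    for Q in(A,B):
        print(name,np.c_[Q,np.arctan2(Q[:,1]-.051,.085-Q[:,0]),np.hypot(Q[:,1]-.051,.085-Q[:,0])])
    print("tri tip",tri(t,[(130.3,200)],s,[(158,141)]))
    T=tri(t,[(130.3,200)],s,[(158,141)])[0,:3]-c;print(T@ex,T@ey,T[2])
E
python3 ang.py
```

```text
top [[-0.0392  0.1389  0.6161  0.1521]
 [-0.0198  0.126   0.6212  0.1289]
 [ 0.0077  0.104   0.6008  0.0937]
 [ 0.0416  0.0813  0.6094  0.053 ]
 [ 0.0776  0.0592  0.8374  0.011 ]]
top [[-0.0318  0.1441  0.6728  0.1494]
 [-0.0073  0.1275  0.6923  0.1199]
 [ 0.0239  0.1062  0.7342  0.0824]
 [ 0.053   0.0897  0.8792  0.0502]
 [ 0.0859  0.072   1.6157  0.021 ]]
tri tip [[0.5019 0.1946 0.1321 0.0034]]
-0.032198857155725416 0.08284314818136079 0.13211837874884308
knob [[-0.0375  0.1364  0.6091  0.1493]
 [-0.0181  0.1235  0.6131  0.126 ]
 [ 0.0095  0.1014  0.5887  0.0908]
 [ 0.0435  0.0787  0.5881  0.0499]
 [ 0.0797  0.0564  0.7986  0.0076]]
knob [[-0.032   0.1358  0.6275  0.1445]
 [-0.0073  0.1191  0.6362  0.1147]
 [ 0.0241  0.0976  0.6538  0.0767]
 [ 0.0535  0.081   0.7608  0.0436]
 [ 0.0867  0.0632  1.7092  0.0123]]
tri tip [[0.5019 0.1946 0.1321 0.0034]]
-0.03278133677491418 0.08048258622383411 0.13211837874884308
```

```bash
python3 - <<'E'
from h import *
np.set_printoptions(precision=4,suppress=True)
t=load("top0");s=load("scene0")
f=lambda a:[(x/8+124.5,y/8+144.5) for x,y in a]
P=plane(t,f([(180,495),(493,470),(150,98),(463,72)]),.056);print(P)
m=(P[0]+P[1])/2;m2=(P[2]+P[3])/2;print(m,m2,"yaw",np.arctan2((m2-m)[1],(m2-m)[0]), "w",np.linalg.norm(P[0]-P[1]))
e=(m2-m)/np.linalg.norm(m2-m);print("knob est",m-e*.042)
for S,b in((t,(158,208,178,228)),(s,(166,174,180,190))):
    g=S["pixels"][b[1]:b[3],b[0]:b[2]].max(2)
    k=(g<45).astype(np.uint8);n,l,st,ce=cv2.connectedComponentsWithStats(k);i=1+st[1:,4].argmax();print(st[i],ce[i]+b[:2])
E
```

```text
[[0.4878 0.1674 0.056 ]
 [0.499  0.0571 0.056 ]
 [0.6288 0.1834 0.056 ]
 [0.6406 0.0722 0.056 ]]
[0.4934 0.1123 0.056 ] [0.6347 0.1278 0.056 ] yaw 0.10990599721861646 w 0.11091313211633007
knob est [0.4516 0.1076 0.056 ]
[ 6  6  9  8 55] [168.0909 217.4364]
[ 3  6  8  7 43] [172.4884 182.9767]
```

servo_tool:
  rows:
    - [[0.1,-0.05,-0.15],0.08]
    - [[0.2,-0.1,-0.2],0.16]
    - [[0.3,-0.2,-0.2],0.24]
    - [[0.4,-0.3,-0.2],0.32]
    - [[0.5,-0.4,-0.2],0.4]
    - [[0.6,-0.5,-0.2],0.48]
    - [[0.7,-0.6,-0.2],0.56]
    - [[0.8,-0.7,-0.2],0.64]
    - [[0.9,-0.7,-0.2],0.72]
    - [[1,-0.7,-0.2],0.8]
    - [[1,-0.7,-0.2],0.88]
    - [[1,-0.7,-0.2],0.947]

```text
time: 12.18
tool_pos: [0.5132, -0.1256, 0.2021]
ee_rot: [-3.139, 0.006, 0.099]
wrist_force: [-0.5, -0.4, 0.3]
width: 0.0942
```

servo_tool:
  rows:
    - [[-0.06,-0.4,0],0]
    - [[-0.12,-0.8,0],0]
    - [[-0.13,-1,0],0]

```text
time: 12.43
tool_pos: [0.4936, -0.0456, 0.2022]
ee_rot: [-3.138, 0.006, 0.105]
wrist_force: [1.1, -0.4, 0.3]
width: 0.0938
```

servo_tool:
  rows:
    - [[-0.06,-0.4,0],0]
    - [[-0.12,-0.8,0],0]
    - [[-0.13,-1,0],0]
    - [[-0.13,-1,0],0]
    - [[-0.13,-1,0],0]
    - [[-0.13,-1,0],0]

```text
time: 12.93
tool_pos: [0.4768, 0.0297, 0.2039]
ee_rot: [3.142, 0.003, 0.104]
wrist_force: [0.5, -1.3, 0.4]
width: 0.0938
```

```bash
python3 - <<'E'
from bench import robot
from h import *
o=robot.get_obs();print(o["tool_pos"],o["ee_rot"])
s=load("scene0")
for n,c in(("scene",(235,160,315,230)),("top",(240,150,320,210))):
    s=robot.snapshot(n);pickle.dump(s,open(f"pics/{n}6.pkl","wb"));crop(s,*c,9,n+"6c");cv2.imwrite(f"pics/{n}6.png",s["pixels"][:,:,::-1])
    a=[-.021,1,0];a=np.array([-.02,1,0]);m=np.array([.572,-.152,.05])
    print(n,proj(s,[m+.0325*a,m,m-.0325*a,m-.0685*a]))
E
```

```text
[0.47677262 0.02973576 0.20389701] [3.14153972 0.00341993 0.10413601]
scene [[260.99507403 194.97321733]
 [270.66930228 199.92597931]
 [280.55488533 204.98663454]
 [291.75822113 210.72149725]]
top [[249.03556676 179.2745939 ]
 [260.40368851 179.29151766]
 [271.76674018 179.30853488]
 [284.34686804 179.32749262]]
```

View pics/scene6c.png

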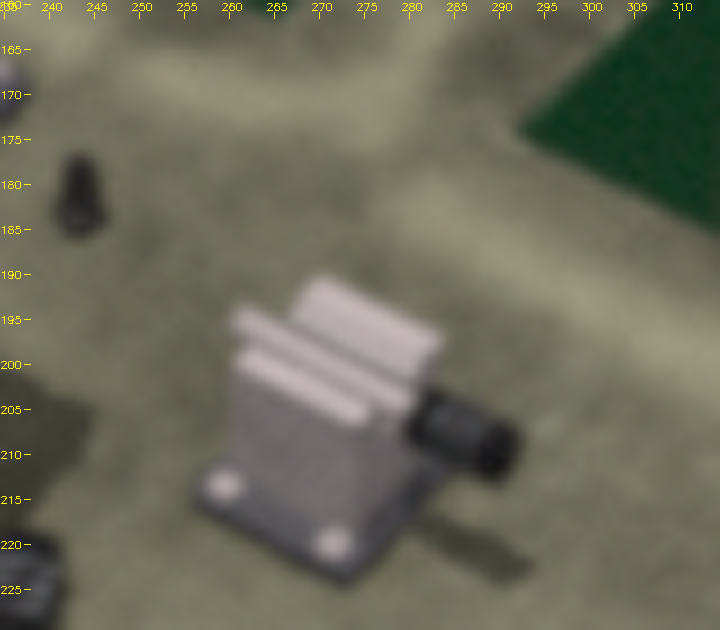

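View pics/top6c.png

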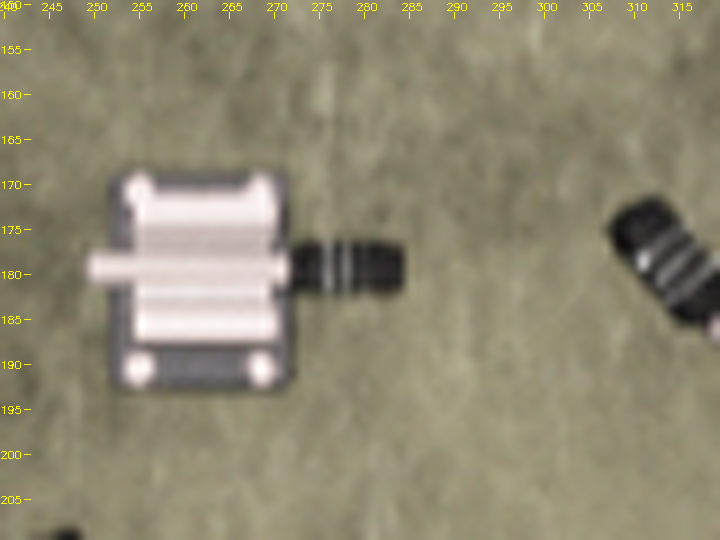

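View pics/scene6.png

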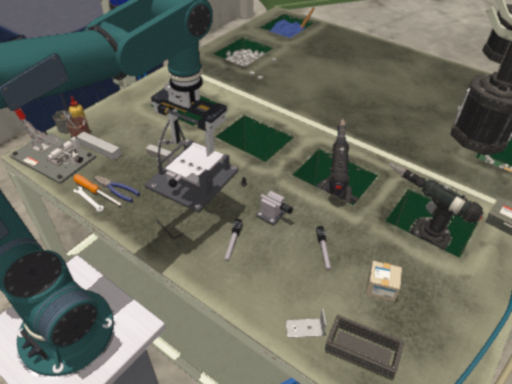

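servo_tool:
  rows:
    - [[-0.06,-0.4,0],0]
    - [[-0.12,-0.8,0],0]
    - [[-0.13,-0.99,0],0]
    - [[-0.13,-0.99,0.3],0]
    - [[-0.13,-0.99,0.7],0]
    - [[-0.13,-0.99,1],0]
    - [[-0.13,-0.99,1],0]
    - [[-0.13,-0.99,1],0]

```text
time: 13.7
tool_pos: [0.458, 0.1071, 0.1246]
ee_rot: [3.142, 0.004, 0.103]
wrist_force: [-0.2, 0.1, 0.4]
width: 0.0939
```

```bash
python3 - <<'E'
from bench import robot
from h import *
o=robot.get_obs();print(o["tool_pos"],o["ee_rot"])
for n,c in(("scene",(130,100,230,215)),("top",(120,145,220,240))):
    s=robot.snapshot(n);pickle.dump(s,open(f"pics/{n}7.pkl","wb"));crop(s,*c,5,n+"7c")
E
```

```text
[0.45804364 0.10712879 0.12457194] [3.14151822 0.00369566 0.10305289]
```

View pics/scene7c.png

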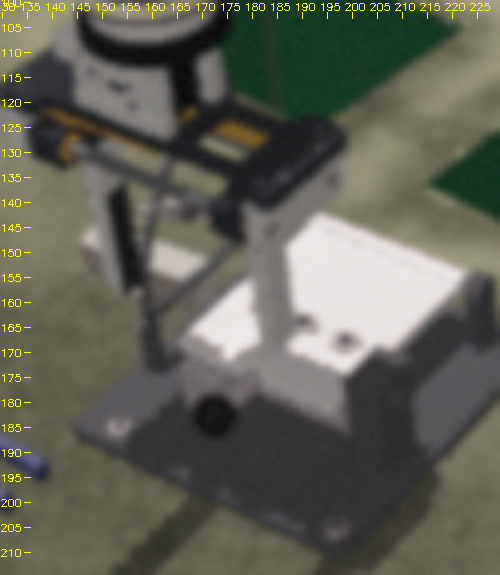

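servo_tool:
  rows:
    - [[0,0,0.25],0]
    - [[0,0,0.5],0]
    - [[0,-0.01,0.75],0]
    - [[0,-0.01,0.9],0]
    - [[0,-0.01,0.9],0]
    - [[0,-0.01,0.9],0]

```text
time: 14.3
tool_pos: [0.4599, 0.1087, 0.0554]
ee_rot: [-3.142, -0.002, 0.104]
wrist_force: [0.9, -1.1, 0.5]
width: 0.0941
```

servo_tool:
  rows:
    - [[0,0,0.1],0]
    - [[0,0,0.24],0]
    - [[0,0,0.24],0]
    - [[0,0,0.24],0]

```text
time: 14.63
tool_pos: [0.4583, 0.1087, 0.0342]
ee_rot: [-3.142, 0.001, 0.104]
wrist_force: [-0.3, 0.7, 0.0]
width: 0.094
```

servo_tool:
  rows:
    - [[0,0,0.025],0]
    - [[0,0,0.025],0]
    - [[0,0,0.025],0]
    - [[0,0,0.025],0]
    - [[0,0,0.025],0]
    - [[0,0,0.025],0]
    - [[0,0,0.025],0]
    - [[0,0,0.025],0]
    - [[0,0,0.025],0]
    - [[0,0,0.025],0]
    - [[0,0,0.025],0]
    - [[0,0,0.025],0]
  grip: 1

```text
time: 15.63
tool_pos: [0.4587, 0.1096, 0.0327]
ee_rot: [-3.14, -0.0, 0.104]
wrist_force: [-0.7, 2.6, 0.2]
width: 0.0244
```

servo_tool:
  rows:
    - [[0,0,0],0]
    - [[0,0,0],0]
    - [[0,0,0],0]
    - [[0,0,0],0]

```text
time: 15.97
tool_pos: [0.4587, 0.1096, 0.0327]
ee_rot: [-3.14, -0.0, 0.105]
wrist_force: [-0.6, 6.0, 0.2]
width: 0.0243
```

```bash
python3 - <<'E'
from bench import robot
from h import *
for n,c in(("scene",(130,100,230,215)),("top",(120,145,220,240))):
    s=robot.snapshot(n);pickle.dump(s,open(f"pics/{n}8.pkl","wb"));crop(s,*c,5,n+"8c")
E
```

```text
(no output)
```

View pics/scene8c.png

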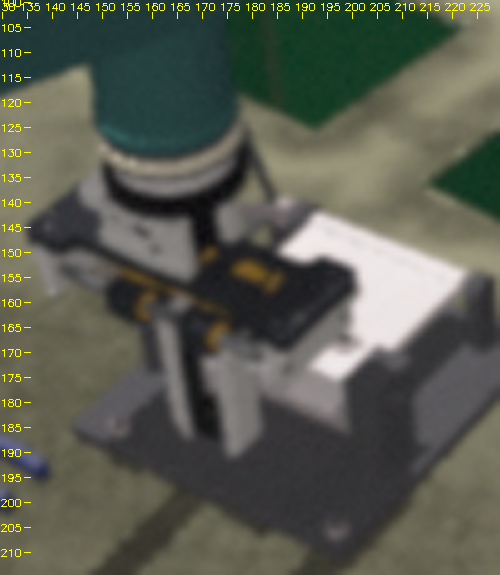

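View pics/top8c.png

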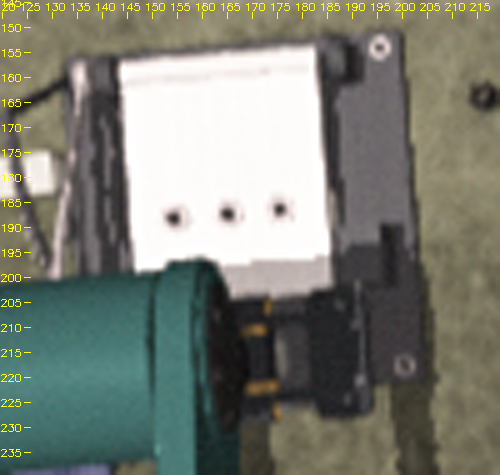

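servo_tool:
  rows:
    - [[0,-0.012,-0.03],0]
    - [[0.002,-0.012,-0.085],0]
    - [[0.011,-0.012,-0.212],0]

```text
time: 16.32
tool_pos: [0.4593, 0.1097, 0.049]
ee_rot: [3.141, 0.001, 0.104]
wrist_force: [2.7, 2.6, -2.5]
width: 0.0243
```

servo_tool:
  rows:
    - [[0.02,0,-0.148],0]
    - [[0.05,0,-0.293],0]
    - [[0.09,0,-0.436],0]
    - [[0.132,0,-0.556],0]
    - [[0.173,0,-0.654],0]
    - [[0.201,0,-0.712],0]
    - [[0.201,0,-0.712],0]
    - [[0.201,0,-0.712],0]

```text
time: 16.98
tool_pos: [0.475, 0.1114, 0.1064]
ee_rot: [3.141, 0.001, 0.104]
wrist_force: [-1.4, 0.5, -1.6]
width: 0.0245
```

```bash
python3 - <<'E'
from bench import robot
from h import *
o=robot.get_obs();print(o["tool_pos"],o["wrist_force"],o["width"])
for n,c in(("scene",(130,80,230,205)),("top",(115,145,215,240))):
    s=robot.snapshot(n);pickle.dump(s,open(f"pics/{n}9.pkl","wb"));crop(s,*c,5,n+"9c")
E
```

```text
[0.47503925 0.1113797  0.10641119] [-1.4071865   0.53189691 -1.60577115] 0.02446650229421041
```

View pics/scene9c.png

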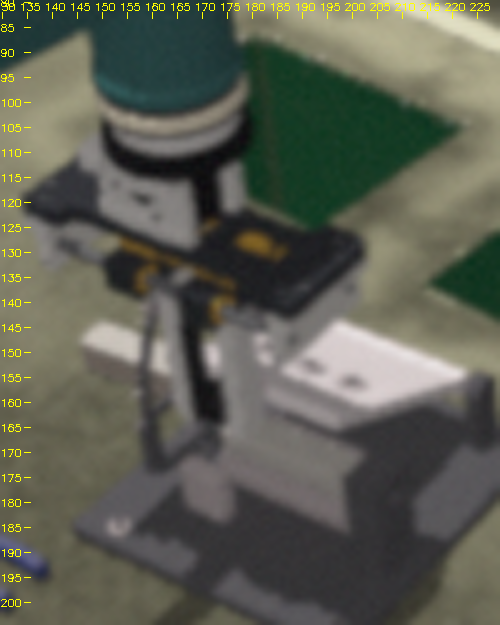

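View pics/top9c.png

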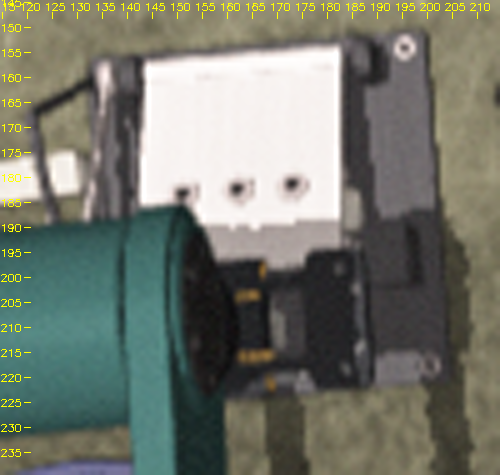

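servo_tool:
  rows:
    - [[0.04,0,-0.08],0]
    - [[0.09,0,-0.165],0]
    - [[0.145,0,-0.25],0]
    - [[0.178,0,-0.305],0]
    - [[0.178,0,-0.305],0]
    - [[0.178,0,-0.305],0]
    - [[0.178,0,-0.305],0]
    - [[0.178,0,-0.305],0]
    - [[0.178,0,-0.305],0]

```text
time: 17.83
tool_pos: [0.4897, 0.113, 0.1306]
ee_rot: [3.142, -0.0, 0.104]
wrist_force: [0.8, 1.6, -3.0]
width: 0.0245
```

```bash
python3 - <<'E'
from bench import robot
from h import *
o=robot.get_obs();print(o["tool_pos"],o["wrist_force"],o["width"],o["qvel"],np.arcsin((o["tool_pos"][2]-.0327)/.17))
for n,c in(("scene",(135,90,235,195)),("top",(115,145,215,240))):
    s=robot.snapshot(n);pickle.dump(s,open(f"pics/{n}10.pkl","wb"));crop(s,*c,7,n+"10c")
E
```

```text
[0.48972647 0.11296149 0.13062016] [ 0.84808191  1.57675003 -3.02599151] 0.024461340665953384 [-0.00106545 -0.0017712   0.00070334 -0.00058362  0.00019024 -0.00082152] 0.6138281018389953
```

View pics/scene10c.png

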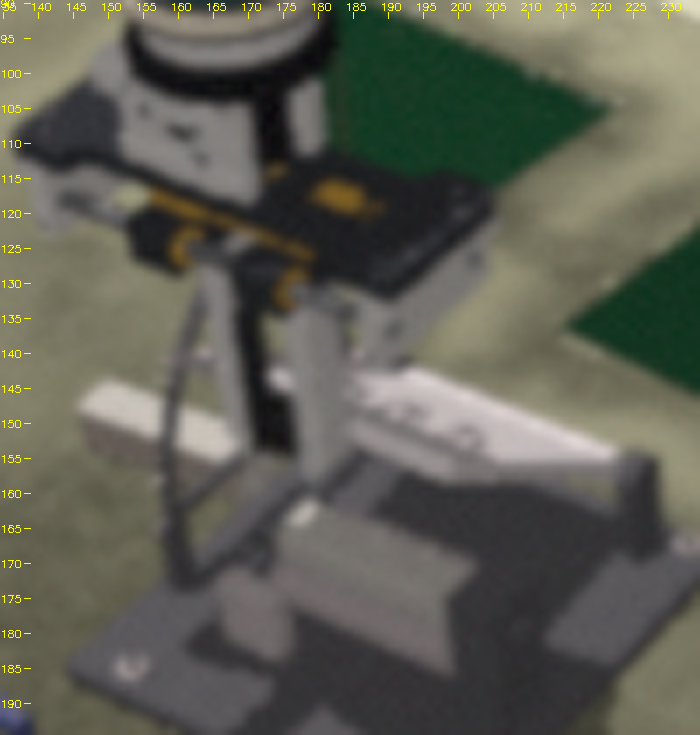

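View pics/top10c.png

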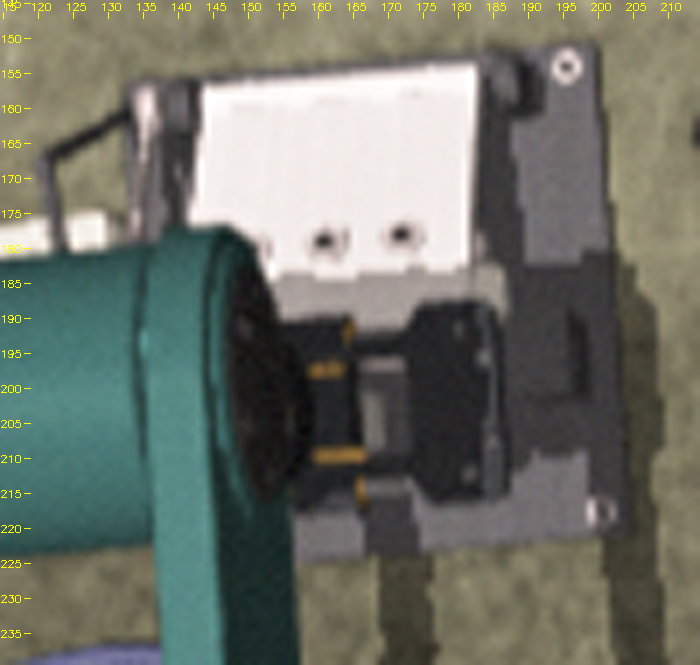

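```bash
python3 - <<'E'
from h import *
yaw=.106
ex=np.array([np.cos(yaw),np.sin(yaw),0]);ey=np.array([-np.sin(yaw),np.cos(yaw),0]);ez=np.array([0,0,1.])
c=np.array([.5426,.117,0])
def pt(y,th,r,off=0): return c+y*ey+.085*ex+.051*ez+r*(-np.cos(th)*ex+np.sin(th)*ez)+off*(np.sin(th)*ex+np.cos(th)*ez)
def draw(n,x0,y0,x1,y1,f,items,out):
    s=load(n);crop(s,x0,y0,x1,y1,f,out);im=cv2.imread(f"pics/{out}.png")
    for (y,th,ra,rb,off,col) in items:
        q=((proj(s,[pt(y,th,ra,off),pt(y,th,rb,off)])-[x0,y0]+.5)*f).astype(int)
        cv2.line(im,tuple(map(int,q[0])),tuple(map(int,q[1])),col,1)
    cv2.imwrite(f"pics/{out}.png",im)
it=[(.078,th,0,.147,0,col) for th,col in((.55,(255,0,0)),(.615,(0,0,255)),(.68,(0,255,0)))]
draw("scene0",145,120,200,170,13,it,"ov_arm")
it=[(-.056,th,0,.128,off,col) for off in(-.005,.005) for th,col in((.55,(255,0,0)),(.615,(0,0,255)),(.68,(0,255,0)))]
draw("scene10",170,130,235,170,11,it,"ov_leaf")
E
```

```text
(no output)
```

View pics/ov_arm.png

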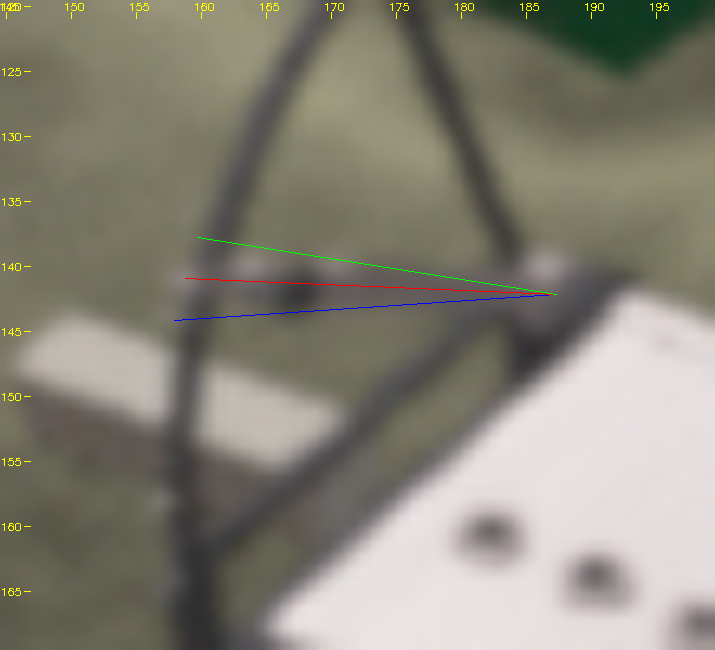

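View pics/ov_leaf.png

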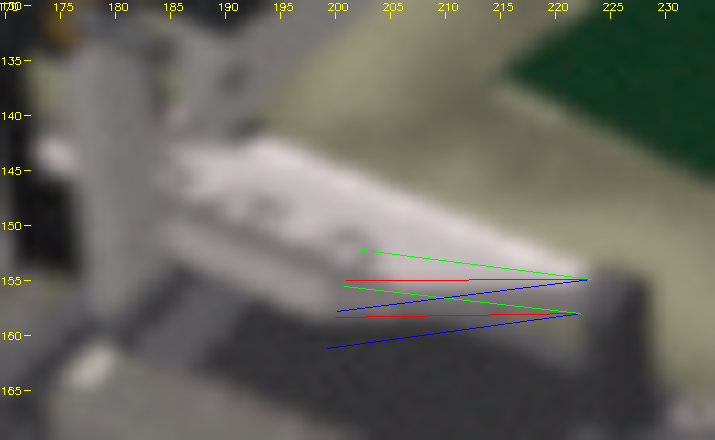

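```bash
python3 - <<'E'
from bench import robot
o=robot.get_obs();print(o["time"],o["tool_pos"],o["wrist_force"],o["width"])
s=robot.snapshot("scene")
import cv2;cv2.imwrite("pics/final.png",s["pixels"][:,:,::-1])
E
```

```text
17.9333 [0.48976306 0.11294642 0.13071222] [ 0.35456617  1.58131343 -2.08936409] 0.024274647662693324
```

View pics/final.png

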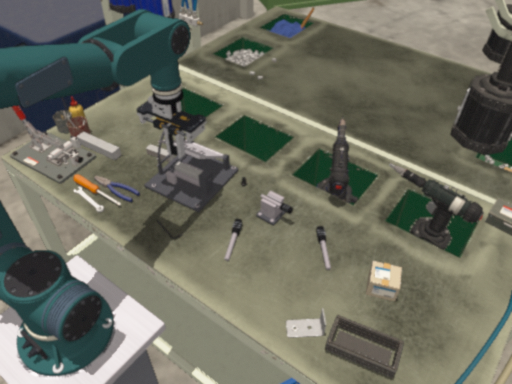

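The leaf is held up with the knob around (175,150), the pin lies in the rest at (275,207), and the nose piece (243,182), carton (385,280) and offcut are undisturbed.

```bash
python3 -c "
from bench import robot
print(robot.close_job())"
```

```text
the job is handed in; nothing more can be done
None
```

I drew the pin straight out of its lug (about 100 mm), laid it in the notch of the rest and let go of it. I then lifted the leaf by its ball knob to the index arm and handed the job in at about 18 s, still gripping the knob.

**Last checks:**
- **Leaf angle:** about 0.614 rad from the arm's position. The index arm measured about 0.615 rad in the scene view, and the lines projected at 0.615 rad lay on both the arm and the leaf's edges. The top view gave a looser reading of the arm, between 0.55 and 0.67 rad.
- **Pin:** in both camera views it lay in the notch to within about one pixel (3 mm) of its intended place.
- **Hold:** the arm was still, carrying 2–3 N at the wrist.
- **Bystanders:** the offcut, nose piece and carton looked unmoved in the last picture. The index arm looked unmoved too, but the gripper partly hid it.

**Disagreements:**
- The gripper read 24.3 mm on the 26 mm ball, so the hold may be slightly off centre. It did not slip during the lift.
- The jig's position in y differed by 2–3 mm between the base corners and the knob, which is well inside what the task allows.

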